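# Fit the splined carrier on the rotary drive and pin it

### The job

Fit the two-lugged carrier onto the splined stub of the grey rotary drive: turn it until the splines mesh and it slides fully home, flat on the drive's six-armed flange, without forcing it. Then take the locking pin from its stand and push it down through the hole in the carrier's lug and the flange below until its collar rests on the lug, and let go. Leave the blower, the tape roll and the objective case where they are.

Things in the scene. Friction and masses are not known exactly. Their poses are not given: they have to be found in the camera images.
- drive: Fixed grey gear-motor box 126 x 120 x 60 mm with an upright steel stub at its middle. Origin: centre of its underside, z up along the stub's axis. The stub is held by a brake (0.8 N m turns it). The angle at which its teeth and flange arms stand differs every time and is NOT reported nor tied to the box's yaw.
- drive_face (a point): Centre of the top of the stub's flange, 87 mm above the worktop, axes as the box's. The flange, 12 mm thick with 9 mm free below, turns with the stub: six arms 60 degrees apart, 56 mm long from the axis, each with a 14 mm through hole 42 mm from the axis, one tooth above each arm.
- stub_top (a point): Top of the stub, 127 mm above the worktop, axes as the box's. Above the flange: six straight teeth 6.3 mm wide, tip radius 16, root radius 11.5 mm, 22 mm high (z = 87 to 109 mm); then a smooth pilot nose, radius 11 mm, to z = 117 mm, tapering to radius 6.5 mm at the top.
- carrier: Loose aluminium hub, 60 mm high, about 0.4 kg, standing upright. Origin: centre of its underside, z up. Sleeve 47 mm in diameter, open at both ends. At the bottom lugs 14 mm thick, 34 mm wide, to x = +58 and -58 mm, and a foot, equally thick, to y = +-32.5 mm. Only the +x lug has a hole.
- carrier_grip (a point): On the carrier's axis, 45 mm above its underside, axes as the carrier's: midway between two flat grip faces 50 mm apart (at y = +25 and -25 mm), 30 mm wide, 26 to 60 mm above the underside.
- carrier_teeth (a point): On the carrier's axis at the lower end of its inner teeth, 1.5 mm above its underside, axes as the carrier's. Six teeth 5.4 mm wide, 28 mm high, inner radius 12.5 mm, at 30, 90, 150.. degrees from +x, in a bore of radius 18 mm. Any of the six positions will do; play when meshed about 3 degrees either way. Unmeshed it stands on the stub's teeth, underside 20 mm above the flange.
- lug_hole (a point): Centre of the 13 mm through hole in the carrier's +x lug, at the lug's top face: 42 mm from the carrier's axis, 14 mm above its underside, axes as the carrier's. When the splines mesh it lies over a hole of the flange, to within about 2 mm.
- lock_pin: Locking pin standing in its stand, 101 mm long, about 0.12 kg. Origin on its axis at the collar's underside, z up. Collar 24 mm in diameter, 5 mm thick; above it a round black handle, 16 mm in diameter, z = 5 to 65 mm; below it a 10 mm steel shank to z = -26 mm, then a tapered point (4 mm) to z = -36 mm.
- pin_stand: Dark steel block 64 x 64 x 46 mm, fixed, with an upright through hole 13 mm in diameter at its middle in which the pin stands, its collar on the block's top. Origin at the centre of its underside.
- objective_case: Bystander: upright round case 42 mm in diameter, 54 mm high. Origin at the centre of its underside.
- blower: Bystander: black rubber dust blower 109 x 52 x 55 mm, lying. Origin under its centre.
- tape_roll: Bystander: roll of tape 84 mm in diameter, 19 mm high, lying flat. Origin at the centre of its underside.
- stereo_microscope: Fixed: white stereo microscope, 380 mm high, to the right of the work (towards -y). Origin at the centre of its foot, axes as the world's. Its foot, focus knobs and eyepieces fill x = -150 to +170 mm and y = -120 to +120 mm from there: keep the hand and the arm out of it.

How it is judged:
By the outcome, as a careful person would: the job done as asked, in the order asked, and still so for the second after the job is handed in, with the robot touching nothing.
It also fails if it takes over 72 s, if anything falls off the work surface, if the arm or the gripper's body presses on something with over 40 N, if the wrist force passes 120 N, or if a joint passes its speed limit or range.

### The arm

A 6-joint arm with a two-finger parallel gripper is mounted at the origin on a cart in front of the work surface, level with it; the furniture and walls round the work are solid. World frame = base frame: x ahead of the robot, y to its left, z up, the work surface at z = 0. Lengths are in mm, angles in rad, forces in N, time in s.
With the tool pointing down it reaches from about 275 to 750 mm from the base axis. Payload 10.2 kg.
Tool frame: the origin (TCP) lies midway between the tips of the shut fingers; the grasp point (between the pads) lies 19 mm behind it; z points along the fingers, y is the direction in which the jaws open and shut (so a half turn about z gives the same grasp; the last joint's range is limited). The gripper opens to 85 mm and grips with 20 to 120 N. Pads are 22 mm wide; open, the fingers measure 114 mm over their backs; the gripper's body (76 mm by 85 mm) begins 54 mm behind the grasp point. The pads swing forward as they close: fully open they stand 13 mm farther back than shut.
Start: joints at [0.892, 0.313, 1.498, -0, 1.331, -0.223], TCP at [231.108, 471.402, 231.294] pointing down, gripper open.
Joint ranges: [-2.94, 2.94], [-0.97, 2.17], [0.19, 2.56], [-1.23, 4.37], [0.02, 3.11], [-2.88, 2.88]. Speed limits (rad/s): [2.39, 2.39, 3.01, 3.14, 3.14, 3.14].

### API

Orientations are given as a unit quaternion [w, x, y, z].
In Python, from rig import sense, optics, ctrl gives the robot as it stands.
- The arm moves only by the tool play_rows, never from a script. Its argument "plan" is a list of rows, each a list of 7 numbers: the shift along the world's x, y, z in mm, then the turn, a rotation vector about the world's x, y, z in rad, then the opening, from -1 (shut) to 1 (fully open), so that 0 is half open. A call has 1 to 5 rows; each row shifts and turns the pose as measured when the row begins; what a row does not reach is not made up. A row lasts 1/12 s, in which the tool goes at most 41.7 mm and 7.16 degrees, less where a joint would pass 70% of its speed; a pose out of reach is approached as far as the arm can. A call is refused whole if a number of a shift passes 41.7 or a number of a turn 0.125, either way. A call with a gripper value outside its range is refused whole. The fingers move at their own pace and stop on an object; "grip_force" is the grip in N (left out, the last holds). Time passes only in rows, so rows that do not move let the fingers close. It gives the time, the measured TCP pose, the force and the opening at its end, in the units of the state.
- sense(): the state, without advancing time (a new reading comes with each control period).
- optics.capture(name): name is "scene" or "side" or "wrist"; returns a dict with "img" (420x560x3 uint8, blue, green, red), "fx", "fy", "cx", "cy" (pixels), "world_to_cam" (4x4, takes a point from world to camera coordinates). Camera axes: x right, y up, looking along -z (the intrinsics and any distortion apply to the point x, -y, -z); pixel columns grow to the right and rows downward; lengths in mm; the calibration is good to about 2 mm. A picture is of the moment at which its call begins. There is no depth.
- ctrl.finish_job(): hands the job in, once; it reports no verdict.
The state is a dict: "time_s": time; "joints": joint angles; "dq": joint speeds; "tau": joint torques, N m; "eef_pos": TCP position; "ee_rot": TCP orientation; "force": force on the tool from outside, world axes, zero at the start; "wrist_torque": the same for the moment, N m; "grip_width": opening from 0.0 (shut) to 1.0 (fully open).
Only numpy, scipy, OpenCV 4.12 (cv2) and the standard library are available. Lean on these libraries where they do the work, as an engineer would, in place of code of your own. Each camera call takes 0.05 s, during which the arm holds its last target. There are 200 camera calls.

## Working session

There is one attempt and no reset: what is moved stays moved. The work goes in short steps, Python scripts to look and compute and a tool call to move; the robot and the scene stay as the last step left them, time stands still between calls to the robot, and variables do not carry over. Pictures are saved under pics/ and viewed, about 8 in all and at most 12, crops included, and the job is handed in when it is done.

Besides the shell and the picture viewer there is one more tool, called after ">>>" as name([rows], argument=value, ...), one row to a line, values as JSON. play_rows: Moves the arm, as the interface text tells. Its arguments: {"type":"object","properties":{"plan":{"type":"array"},"grip_force":{"type":"number"}},"required":["plan"]}

```bash
mkdir -p pics; ls; cat > h.py <<'E'
import numpy as np,cv2
from rig import sense,optics,ctrl
def cap(n,f=None):
    c=optics.capture(n)
    if f: cv2.imwrite('pics/'+f,c['img'])
    return c
def proj(c,p):
    M=np.array(c['world_to_cam']);q=M[:3,:3]@np.array(p,float)+M[:3,3]
    return np.array([c['cx']+c['fx']*q[0]/-q[2],c['cy']+c['fy']*-q[1]/-q[2]])
def ray(c,u,v):
    M=np.array(c['world_to_cam']);R=M[:3,:3]
    d=R.T@np.array([(u-c['cx'])/c['fx'],-(v-c['cy'])/c['fy'],-1.]);o=-R.T@M[:3,3]
    return o,d
def onz(c,u,v,z):
    o,d=ray(c,u,v);return (o+d*(z-o[2])/d[2])
def two(c1,p1,c2,p2):
    o1,d1=ray(c1,*p1);o2,d2=ray(c2,*p2)
    A=np.stack([d1,-d2],1);s=np.linalg.lstsq(A,o2-o1,rcond=None)[0]
    a=o1+s[0]*d1;b=o2+s[1]*d2;return (a+b)/2,np.linalg.norm(a-b)
E
python3 - <<'E'
from h import *
import pickle
print(sense())
d={}
for n in('scene','side','wrist'):
    d[n]=cap(n,n+'0.png');c=d[n];print({k:v for k,v in c.items() if k not in('img','world_to_cam')},np.round(ray(c,280,210),2))
pickle.dump(d,open('c0.pkl','wb'))
E
```

```text
pics
{'time_s': 0.0, 'joints': array([ 8.91580836e-01,  3.13486009e-01,  1.49845348e+00, -1.59534922e-05,
        1.33099448e+00, -2.23359958e-01]), 'dq': array([ 0.000186  , -0.00184413, -0.0007686 , -0.00151374,  0.00076796,
        0.00022312]), 'tau': array([ 2.95139907e-04, -4.12254453e+01, -2.59742618e+01, -1.83724292e-04,
        4.02267091e-03, -8.35689406e-06]), 'eef_pos': array([230.94822804, 471.18282632, 230.71047928]), 'ee_rot': array([-2.85518169e-04,  2.25957470e-01,  9.74136937e-01, -6.06893145e-04]), 'force': array([ 0.4893218 , -0.07437638, -0.58292465]), 'wrist_torque': array([ 0.01128972,  0.03134492, -0.02794826]), 'grip_width': 0.9998509070629511}
{'fx': 499.49960488842663, 'fy': 499.49960488842663, 'cx': 276.30486243305796, 'cy': 215.3445337929676} [[-1.2740e+01 -3.2918e+02  8.0798e+02]
 [ 5.8000e-01  4.5000e-01 -6.8000e-01]]
{'fx': 424.2027884524679, 'fy': 424.2027884524679, 'cx': 279.6927484552357, 'cy': 208.87216634854772} [[ 6.5520e+01 -4.0349e+02  5.7279e+02]
 [ 5.4000e-01  6.4000e-01 -5.4000e-01]]
{'fx': 310.78198550512485, 'fy': 310.78198550512485, 'cx': 276.28522608140105, 'cy': 211.0702326897624} [[ 1.6205e+02  5.0508e+02  3.7277e+02]
 [ 2.7000e-01 -1.2000e-01 -9.5000e-01]]
```

View pics/scene0.png

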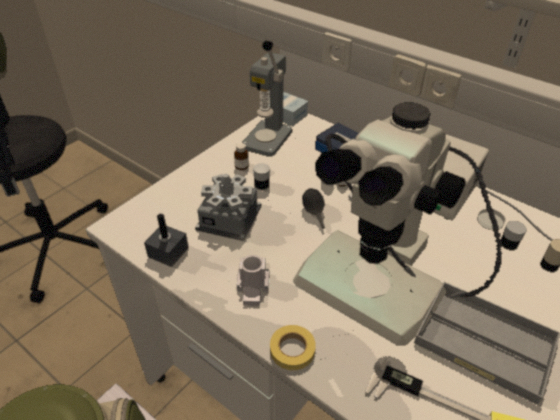

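View pics/side0.png

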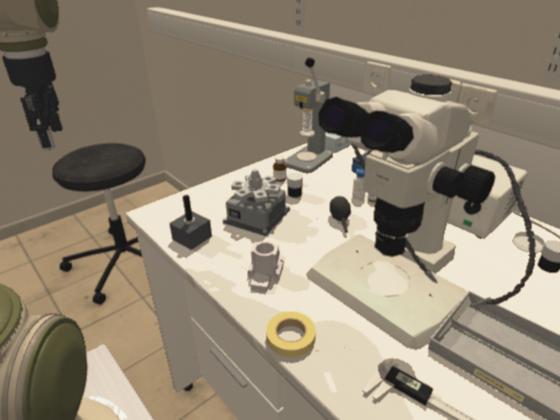

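The scene view shows the drive at about (227,205), the pin at (163,235) and the carrier at (253,275). In the side view they are at (256,200), (189,222) and (265,262). I'll crop closer.

```bash
python3 - <<'E'
from h import *
import pickle
d=pickle.load(open('c0.pkl','rb'));s,e=d['scene'],d['side']
for n,a,b,z in(('stub',(227,178),(255,173),127),('pin',(162,216),(187,198),111),('carrier',(253,262),(265,248),60)):
    print(n,np.round(onz(s,*a,z)),np.round(onz(e,*b,z)),two(s,a,e,b))
A=cv2.resize(s['img'][165:315,140:280],None,fx=3.9,fy=3.9,interpolation=cv2.INTER_CUBIC)
B=cv2.resize(e['img'][160:295,160:300],None,fx=2.8,fy=2.8)
cv2.imwrite('pics/a.png',A)
cv2.imwrite('pics/w.png',d['wrist']['img'])
E
```

```text
stub [575. 275. 127.] [570. 273. 127.] (array([575.26036598, 277.47220892, 124.46447905]), np.float64(2.959505724709026))
pin [417. 309. 111.] [413. 305. 111.] (array([418.86815538, 314.6044364 , 105.18002997]), np.float64(2.5391127104151456))
carrier [471. 116.  60.] [468. 116.  60.] (array([469.67872035, 115.5469113 ,  60.11387889]), np.float64(2.5077543276649834))
```

View pics/a.png

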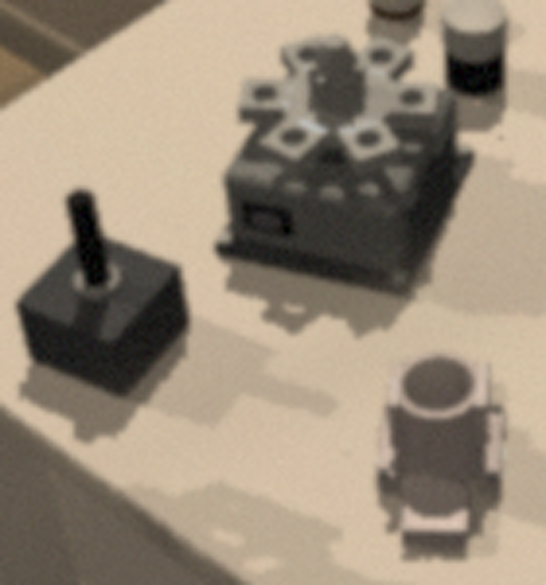

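Holes of the flange are visible at crop (264,94),(295,138),(369,138),(414,98),(381,57),(308,57). The carrier is at (440,385), and its near lug is at (430,530) with no hole seen in it.

```bash
python3 - <<'E'
from h import *
import pickle
d=pickle.load(open('c0.pkl','rb'));s,e=d['scene'],d['side']
P=np.array([onz(s,140+u/3.9,165+v/3.9,86) for u,v in((264,94),(295,138),(369,138),(414,98),(381,57),(308,57))])
c=P.mean(0);print(c);Q=P-c
print(np.hypot(Q[:,0],Q[:,1]),np.degrees(np.arctan2(Q[:,1],Q[:,0])))
for u,v in((440,383),(430,545)): print(onz(s,140+u/3.9,165+v/3.9,60 if v<400 else 0))
for u,v in((430,525),(435,490)):print('lug',onz(s,140+u/3.9,165+v/3.9,14))
for u,v in((297,278),(400,335),(330,235)):print('scope',onz(s,u,v,0),onz(s,u,v,25))
for u,v in((160,228),(147,240),(186,233),(166,264)):print('pinst',onz(s,u,v,46 if v<250 else 0))
print('pin collar',onz(s,140+96/3.9,165+278/3.9,50))
from scipy.spatial.transform import Rotation as R
print(R.from_quat(sense()['ee_rot'][[1,2,3,0]]).as_matrix().round(3)); w=d['wrist'];print(np.array(w['world_to_cam']).round(3))
E
```

```text
[579.67204672 283.96834881  86.        ]
[42.74790407 41.74597882 40.60741481 43.07164862 41.73838321 40.74051052] [ 125.91331126 -172.66777351 -112.67077441  -53.19084101    6.49921863
   68.61733463]
[468.54464801 113.76760381  60.        ]
[421.47083126  82.58073863   0.        ]
lug [423.27406611  83.49609641  14.        ]
lug [441.61421856  95.94985164  14.        ]
scope [533.66887892  51.21000645   0.        ] [516.76209629  39.44036532  25.        ]
scope [ 544.57173843 -182.46900196    0.        ] [ 527.32760629 -187.0082923    25.        ]
scope [680.12782413  67.97857392   0.        ] [658.68939976  55.69009019  25.        ]
pinst [428.56470426 343.98847894  46.        ]
pinst [387.22141007 338.2658087   46.        ]
pinst [453.07971163 289.14852441  46.        ]
pinst [389.7130245 292.3768504   0.       ]
pin collar [415.59224916 314.09448889  50.        ]
[[-0.898  0.44  -0.001]
 [ 0.44   0.898 -0.001]
 [ 0.    -0.001 -1.   ]]
[[ 4.41000e-01  8.98000e-01 -1.00000e-03 -5.24270e+02]
 [-8.56000e-01  4.20000e-01 -3.01000e-01  3.90710e+01]
 [-2.70000e-01  1.34000e-01  9.54000e-01 -3.79387e+02]
 [ 0.00000e+00  0.00000e+00  0.00000e+00  1.00000e+00]]
```

>>> play_rows([
  [16, -23, 4, 0, 0, -0.124, 1],
  [16, -23, 4, 0, 0, -0.124, 1],
  [16, -23, 4, 0, 0, -0.124, 1],
  [16, -23, 4, 0, 0, -0.124, 1],
  [16, -23, 4, 0, 0, -0.124, 1],
])

```text
time_s: 0.57
eef_pos: [309.8, 354.1, 249.1]
ee_rot: [-0.002, 0.514, 0.858, -0.002]
force: [0.5, -0.1, -0.7]
grip_width: 1.005
```

>>> play_rows([
  [16, -23, 4, 0, 0, -0.124, 1],
  [16, -23, 4, 0, 0, -0.124, 1],
  [16, -23, 4, 0, 0, -0.124, 1],
  [16, -23, 4, 0, 0, -0.124, 1],
  [16, -23, 4, 0, 0, -0.124, 1],
])

```text
time_s: 0.98
eef_pos: [392.0, 232.7, 269.5]
ee_rot: [-0.003, 0.753, 0.658, -0.002]
force: [-0.0, -0.2, 0.2]
grip_width: 1.002
```

>>> play_rows([
  [16, -23, 0, 0, 0, -0.124, 1],
  [16, -23, 0, 0, 0, -0.124, 1],
  [16, -23, 0, 0, 0, -0.124, 1],
  [16, -23, 0, 0, 0, -0.124, 1],
  [16, -23, 0, 0, 0, -0.124, 1],
])

```text
time_s: 1.4
eef_pos: [474.9, 111.0, 270.0]
ee_rot: [-0.003, 0.919, 0.394, -0.001]
force: [0.2, 0.2, 0.9]
grip_width: 1.004
```

>>> play_rows([
  [0, 2, 0, 0, 0, -0.12, 1],
  [0, 0, 0, 0, 0, -0.11, 1],
  [0, 0, 0, 0, 0, 0, 1],
])

```text
time_s: 1.65
eef_pos: [477.4, 107.8, 268.6]
ee_rot: [-0.003, 0.961, 0.275, -0.001]
force: [-0.2, 0.1, -0.1]
grip_width: 0.998
```

```bash
python3 - <<'E'
from h import *
import pickle
c=cap('wrist','w1.png');pickle.dump(c,open('w1.pkl','wb'))
for p in((469,115,60),(580,284,127),(575,277,127)):print(proj(c,p))
print(sense()['eef_pos'],sense()['joints'].round(2))
E
```

```text
[268.019765  185.7318794]
[153.46376788 -27.64948714]
[158.90814905 -15.56138538]
[477.27086578 108.0566597  268.59333958] [-0.02  0.21  1.53  0.01  1.4   0.99]
```

View pics/w1.png

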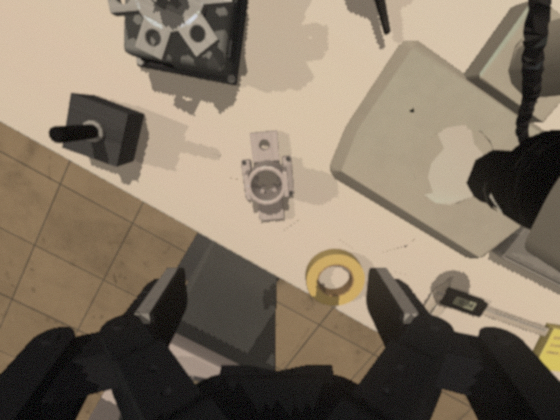

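The wrist view shows the carrier's sleeve at about (268,183) and its lug hole at (265,144), so the hole is on the far lug. The pin is at (75,130), and two flange holes are at (154,38) and (197,32).

```bash
python3 - <<'E'
from h import *
import pickle
c=pickle.load(open('w1.pkl','rb'))
a=onz(c,268,183.5,60)
b=onz(c,265,144.5,14)
print(a,b,np.degrees(np.arctan2(*(b-a)[[1,0]])),np.linalg.norm((b-a)[:2]))
g=cv2.cvtColor(c['img'],cv2.COLOR_BGR2GRAY)
# lug ends on z=14
for p in((250,135),(278,132),(263,220),(288,216)):print(onz(c,*p,14).round(1))
cv2.imwrite('pics/w1c.png',cv2.resize(c['img'][120:230,225:310],None,fx=5,fy=5,interpolation=cv2.INTER_CUBIC))
for p in((154,38),(197,32)):print('fl',onz(c,*p,86))
print('pin collar',onz(c,93,131,50))
E
```

```text
[471.22947374 116.39140896  60.        ] [502.26037496 141.5280948   14.        ] 39.009318642996135 39.93456905357134
[502.3 163.4  14. ]
[523.8 135.8  14. ]
[415.2  91.7  14. ]
[437.9  66.2  14. ]
fl [538.38321931 281.24081966  86.        ]
fl [564.00233037 249.40975551  86.        ]
pin collar [415.95730211 314.69697718  50.        ]
```

View pics/w1c.png

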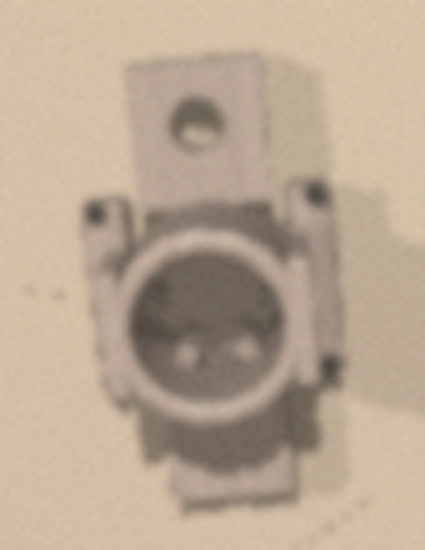

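The crop shows the ring at (211,327), the hole at (197,123) and the lug's far corners at (127,65) and (262,53).

```bash
python3 - <<'E'
from h import *
import pickle
c=pickle.load(open('w1.pkl','rb'))
f=lambda u,v,z:onz(c,225+u/5,120+v/5,z)
a=f(211,327,60);b=f(197,123,13)
print(a,b,np.degrees(np.arctan2(*(b-a)[[1,0]])),np.linalg.norm((b-a)[:2]))
p,q=f(127,65,14),f(262,53,14);m=(p+q)/2;e=p-q
print(p,q,np.linalg.norm(e),'lugyaw',np.degrees(np.arctan2(-e[0],e[1])),np.degrees(np.arctan2(*(m-a)[[1,0]])),np.linalg.norm((m-a)[:2]))
for u,v in((94,212),(316,192),(331,365)):print(f(u,v,60))
E
```

```text
[468.83248585 116.00623397  60.        ] [501.65041218 142.08839939  13.        ] 38.47604834508104 41.920110229009005
[504.64359027 164.17667046  14.        ] [524.8164843  137.29024387  14.        ] 33.612878311033946 lugyaw 36.8809079772366 37.11205096564533 57.55488909591507
[477.47195809 152.22585222  60.        ]
[507.78479929 112.17437875  60.        ]
[475.91506274  87.65779805  60.        ]
```

>>> play_rows([
  [-8, 8, -30, 0, 0, 0.09, 1],
  [0, 0, -30, 0, 0, 0, 1],
  [0, 0, -30, 0, 0, 0, 1],
  [0, 0, -25, 0, 0, 0, 1],
  [0, 0, 0, 0, 0, 0, 1],
])

```text
time_s: 2.12
eef_pos: [468.0, 117.9, 151.1]
ee_rot: [-0.002, 0.943, 0.334, 0.001]
force: [-0.7, 0.7, -0.4]
grip_width: 1.003
```

```bash
python3 - <<'E'
from h import *
import pickle
c=cap('wrist','w2.png');pickle.dump(c,open('w2.pkl','wb'))
s=sense();q=s['ee_rot'];print(s['eef_pos'],np.degrees(2*np.arctan2(q[2],q[1])),q,s['force'])
E
```

```text
[469.07262818 117.90427412 153.43112612] 39.01216760624769 [-0.00179651  0.94260177  0.33390544  0.00241707] [-0.5656932   0.50611174  0.89510476]
```

View pics/w2.png

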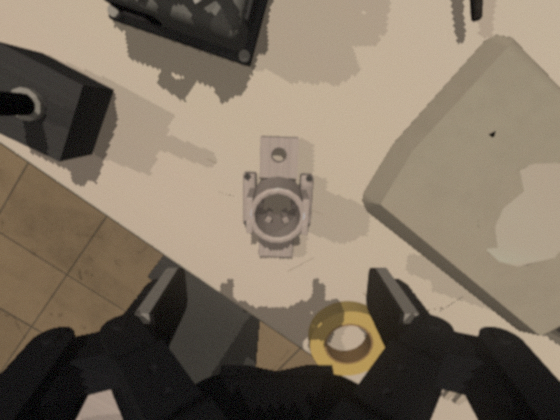

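Carrier ring at (277,216), hole at (279,154), lug corners (261,137),(297,137).

```bash
python3 - <<'E'
from h import *
import pickle
c=pickle.load(open('w2.pkl','rb'))
a=onz(c,277,216,60);b=onz(c,279,154.5,13);p,q=onz(c,261,137,14),onz(c,297.5,137,14);m=(p+q)/2
for x in(b,m):print(a,x,np.degrees(np.arctan2(*(x-a)[[1,0]])),np.linalg.norm((x-a)[:2]))
e=p-q;print(np.degrees(np.arctan2(-e[0],e[1])))
print('stand/pin',onz(c,26,103,50),'jaw line: tcp',proj(c,[469,118,60]))
E
```

```text
[468.10759616 117.19423942  60.        ] [502.09016845 142.55199436  13.        ] 36.73025609444212 42.40083673220387
[468.10759616 117.19423942  60.        ] [514.10942598 152.06701248  14.        ] 37.164805671975735 57.72589235948965
39.02126741976448
stand/pin [416.70860258 315.31968446  50.        ] jaw line: tcp [276.91940086 214.55597267]
```

>>> play_rows([
  [-0.5, -1, -30, 0, 0, -0.02, 1],
  [0, 0, -30, 0, 0, 0, 1],
  [0, 0, -30, 0, 0, 0, 1],
  [0, 0, -15, 0, 0, 0, 1],
  [0, 0, 0, 0, 0, 0, 1],
])

```text
time_s: 2.58
eef_pos: [474.4, 118.1, 54.5]
ee_rot: [0.001, 0.944, 0.33, 0.011]
force: [0.0, 1.1, -0.4]
grip_width: 0.997
```

>>> play_rows([
  [0, 0, 0, 0, 0, 0, 1],
  [0, 0, 0, 0, 0, 0, 1],
])

```text
time_s: 2.75
eef_pos: [476.2, 118.4, 57.6]
ee_rot: [0.002, 0.943, 0.332, 0.012]
force: [0.3, 0.7, 0.2]
grip_width: 1.0
```

```bash
cat > st.py <<'E'
from h import *
from scipy.spatial.transform import Rotation as R
s=sense();q=s['ee_rot'];r=R.from_quat(q[[1,2,3,0]]);z=r.as_matrix()[:,2];x=r.as_matrix()[:,0]
# rotation vector (world) that makes tool vertical
print(s['time_s'],'pos',s['eef_pos'].round(1),'yaw',np.degrees(np.arctan2(x[1],x[0])).round(2),'fix tilt',np.cross(z,[0,0,-1]).round(4),'F',s['force'].round(1),'T',s['wrist_torque'].round(2),'g',round(s['grip_width'],3),'j6',s['joints'][5].round(2))
E
python3 st.py
```

```text
2.75 pos [476.2 118.4  57.6] yaw 38.73 fix tilt [-0.0051  0.0241  0.    ] F [0.3 0.7 0.2] T [0.02 0.05 0.01] g 1.0 j6 0.89
```

>>> play_rows([
  [-7.5, -1, -5, -0.005, 0.024, -0.022, 1],
  [0, 0, 0, 0, 0, 0, 1],
])

```text
time_s: 2.92
eef_pos: [470.8, 117.5, 56.3]
ee_rot: [0.001, 0.947, 0.322, 0.003]
force: [-1.1, -0.3, -0.4]
grip_width: 1.0
```

```bash
python3 st.py
```

```text
2.9167 pos [470.8 117.5  56.3] yaw 37.52 fix tilt [0.0003 0.0058 0.    ] F [-1.1 -0.3 -0.4] T [ 0.01 -0.04  0.02] g 1.0 j6 0.92
```

>>> play_rows([
  [-2, 0, -10, 0, 0.006, 0, 1],
  [0, 0, -10, 0, 0, 0, 1],
  [0, 0, -10, 0, 0, 0, 1],
  [0, 0, 0, 0, 0, 0, 1],
])

```text
time_s: 3.25
eef_pos: [471.4, 117.7, 27.4]
ee_rot: [0.001, 0.946, 0.323, 0.004]
force: [-0.5, 0.0, -0.0]
grip_width: 1.0
```

```bash
python3 st.py
```

```text
3.25 pos [471.4 117.7  27.4] yaw 37.68 fix tilt [-0.0001  0.0084  0.    ] F [-0.5  0.  -0. ] T [-0.07  0.04 -0.01] g 1.0 j6 0.92
```

Correct x and tilt, then close.

>>> play_rows([
  [-3, -0.5, 0, 0, 0.008, 0, 1],
  [0, 0, 0, 0, 0, 0, 1],
])

```text
time_s: 3.42
eef_pos: [467.9, 117.2, 26.5]
ee_rot: [-0.0, 0.946, 0.323, -0.001]
force: [-0.4, 0.0, -0.4]
grip_width: 0.999
```

>>> play_rows([
  [0, 0, 0, 0, 0, 0, 0.2],
  [0, 0, 0, 0, 0, 0, -0.2],
  [0, 0, 0, 0, 0, 0, -0.5],
  [0, 0, 0, 0, 0, 0, -1],
  [0, 0, 0, 0, 0, 0, -1],
], grip_force=50)

```text
time_s: 3.83
eef_pos: [468.2, 117.2, 27.1]
ee_rot: [-0.0, 0.946, 0.323, -0.0]
force: [0.6, 0.9, -3.8]
grip_width: 0.576
```

>>> play_rows([
  [0, 0, 0, 0, 0, 0, -1],
  [0, 0, 0, 0, 0, 0, -1],
  [0, 0, 0, 0, 0, 0, -1],
])

```text
time_s: 4.08
eef_pos: [468.2, 117.2, 27.1]
ee_rot: [-0.0, 0.946, 0.323, -0.0]
force: [-0.4, 0.3, -0.9]
grip_width: 0.575
```

```bash
python3 st.py
```

```text
4.0833 pos [468.2 117.2  27.1] yaw 37.72 fix tilt [-0.0002 -0.0007 -0.    ] F [-0.4  0.3 -0.9] T [-0.01 -0.02  0.03] g 0.575 j6 0.91
```

>>> play_rows([
  [0, 0, 20, 0, 0, 0, -1],
  [0, 0, 30, 0, 0, 0, -1],
  [0, 0, 30, 0, 0, 0, -1],
  [0, 0, 30, 0, 0, 0, -1],
  [0, 0, 30, 0, 0, 0, -1],
], grip_force=60)

```text
time_s: 4.5
eef_pos: [461.4, 117.0, 164.3]
ee_rot: [-0.004, 0.946, 0.323, -0.01]
force: [0.6, -1.3, -4.6]
grip_width: 0.577
```

>>> play_rows([
  [0, 20, 15, 0, 0, -0.1, -1],
  [2, 30, 5, 0, 0, -0.1, -1],
  [2, 30, 0, 0, 0, -0.1, -1],
  [2, 30, 0, 0, 0, -0.1, -1],
  [2, 30, 0, 0, 0, -0.1, -1],
])

```text
time_s: 4.92
eef_pos: [470.5, 257.6, 191.0]
ee_rot: [-0.004, 0.998, 0.065, -0.006]
force: [0.4, -0.5, -4.4]
grip_width: 0.574
```

>>> play_rows([
  [0, 10, 0, 0, 0, 0, -1],
  [0, 0, 0, 0, 0, 0, -1],
  [0, 0, 0, 0, 0, 0, -1],
])

```text
time_s: 5.17
eef_pos: [468.6, 272.8, 188.7]
ee_rot: [-0.004, 0.998, 0.065, -0.008]
force: [0.2, -0.2, -5.5]
grip_width: 0.573
```

```bash
python3 st.py; python3 - <<'E'
from h import *
import pickle
c=cap('wrist','w3.png');pickle.dump(c,open('w3.pkl','wb'))
print(proj(c,(580,286,127)),[proj(c,(580+42*np.cos(t),286+42*np.sin(t),86)).round() for t in np.radians(8+60*np.arange(6))])
E
```

```text
5.1667 pos [468.6 272.8 188.7] yaw 7.51 fix tilt [-0.0072 -0.0159 -0.    ] F [ 0.2 -0.2 -5.5] T [-0.02 -0.06 -0.01] g 0.573 j6 1.74
[279.14191581  48.70503917] [array([279., -10.]), array([226.,  26.]), array([230.,  91.]), array([280., 121.]), array([329.,  90.]), array([332.,  25.])]
```

View pics/w3.png

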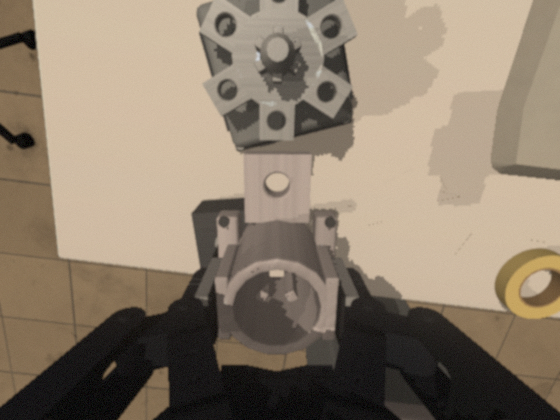

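The wrist view shows flange holes at (226,25), (228,90), (277,120), (327,91) and (331,26), and the stub top at (278,48). The held carrier's lug hole is at (277,182), and the bore's top ring is at about (276,305).

```bash
cat > fit.py <<'E'
from h import *
from scipy.optimize import least_squares
def holes(c,px,z=86,th0=8):
    P=np.array([onz(c,u,v,z)[:2] for u,v in px])
    def f(p):
        a=np.arctan2(P[:,1]-p[1],P[:,0]-p[0]);k=np.round((a-p[2])/(np.pi/3))
        t=p[2]+k*np.pi/3
        return (P-np.stack([p[0]+42*np.cos(t),p[1]+42*np.sin(t)],1)).ravel()
    r=least_squares(f,[*P.mean(0),np.radians(th0)]);return r.x[:2],np.degrees(r.x[2]),f(r.x).reshape(-1,2)
E
python3 - <<'E'
from fit import *
import pickle
c=pickle.load(open('w3.pkl','rb'));g=cv2.cvtColor(c['img'],cv2.COLOR_BGR2GRAY)
px=[]
for u,v in((226,25),(228,90),(277,120),(327,91),(331,26)):
    w=g[v-13:v+14,u-13:u+14];m=(w<(int(w.min())+int(np.percentile(w,85)))/2).astype(np.uint8)
    n,l,s,ce=cv2.connectedComponentsWithStats(m);k=1+np.argmin(np.hypot(*(ce[1:]-13).T)+ (s[1:,4]<30)*99);px.append((u-13+ce[k][0],v-13+ce[k][1]));print(px[-1],s[k][4])
for p in(px,((226,25),(228,90),(277,120),(327,91),(331,26))):
  print(holes(c,p))
print('stub',onz(c,278,48,127))
s=sense();zt=s['eef_pos'][2];print('lughole',onz(c,277,182,zt-27+14))
E
```

```text
(np.float64(225.36170212765958), np.float64(23.868794326241137)) 282
(np.float64(226.68127490039842), np.float64(90.41832669322709)) 251
(np.float64(276.01063829787233), np.float64(120.0709219858156)) 282
(np.float64(325.95), np.float64(91.23666666666666)) 300
(np.float64(331.45659163987136), np.float64(26.469453376205788)) 311
(array([579.92821952, 287.33934735]), np.float64(6.278653876259371), array([[ 0.16384925, -0.11825747],
       [-0.66887685,  0.15253119],
       [ 0.25964914,  0.07478169],
       [ 0.23931354,  0.36709934],
       [ 0.00606491, -0.47615475]]))
(array([580.00572144, 286.90807224]), np.float64(6.784677237725948), array([[-0.20033116, -0.32558289],
       [-0.0377101 , -0.13115231],
       [ 0.28789105,  0.1430317 ],
       [ 0.08004087,  0.21537679],
       [-0.12989066,  0.09832672]]))
stub [580.28088999 286.71127808 127.        ]
lughole [512.08623545 277.95862172 175.70006595]
```

>>> play_rows([
  [20, 3, 0, -0.007, -0.016, -0.017, -1],
  [25, 3, 0, 0, 0, 0, -1],
  [25, 3, 0, 0, 0, 0, -1],
  [25, 3, 0, 0, 0, 0, -1],
  [0, 0, 0, 0, 0, 0, -1],
])

```text
time_s: 5.63
eef_pos: [566.3, 278.7, 187.4]
ee_rot: [0.001, 0.998, 0.055, -0.002]
force: [-1.0, -0.5, -5.3]
grip_width: 0.577
```

>>> play_rows([
  [0, 0, 0, 0, 0, 0, -1],
  [0, 0, 0, 0, 0, 0, -1],
])

```text
time_s: 5.8
eef_pos: [566.9, 276.1, 186.1]
ee_rot: [0.002, 0.999, 0.054, -0.003]
force: [0.2, 0.5, -4.9]
grip_width: 0.574
```

```bash
python3 st.py
```

```text
5.8 pos [566.9 276.1 186.1] yaw 6.23 fix tilt [ 0.0037 -0.0065  0.    ] F [ 0.2  0.5 -4.9] T [0.02 0.03 0.02] g 0.574 j6 1.73
```

>>> play_rows([
  [11.5, 11, 0, 0.004, -0.006, 0.005, -1],
  [0, 0, 0, 0, 0, 0, -1],
  [0, 0, 0, 0, 0, 0, -1],
])

```text
time_s: 6.05
eef_pos: [577.3, 285.2, 186.0]
ee_rot: [0.0, 0.998, 0.056, -0.001]
force: [-0.3, -0.1, -5.4]
grip_width: 0.579
```

```bash
python3 st.py;  python3 - <<'E'
from h import *
import pickle
c=cap('wrist','w4.png');pickle.dump(c,open('w4.pkl','wb'));s=cap('scene');e=cap('side')
S=cv2.resize(s['img'][110:250,165:295],(520,560),interpolation=cv2.INTER_CUBIC)
W=c['img'][:400,140:400]
cv2.imwrite('pics/m4.png',np.hstack([S,cv2.copyMakeBorder(W,0,160,0,0,cv2.BORDER_CONSTANT)]))
E
```

```text
6.05 pos [577.3 285.2 186. ] yaw 6.45 fix tilt [ 0.0007 -0.0028  0.    ] F [-0.3 -0.1 -5.4] T [0.01 0.02 0.03] g 0.579 j6 1.74
```

View pics/m4.png

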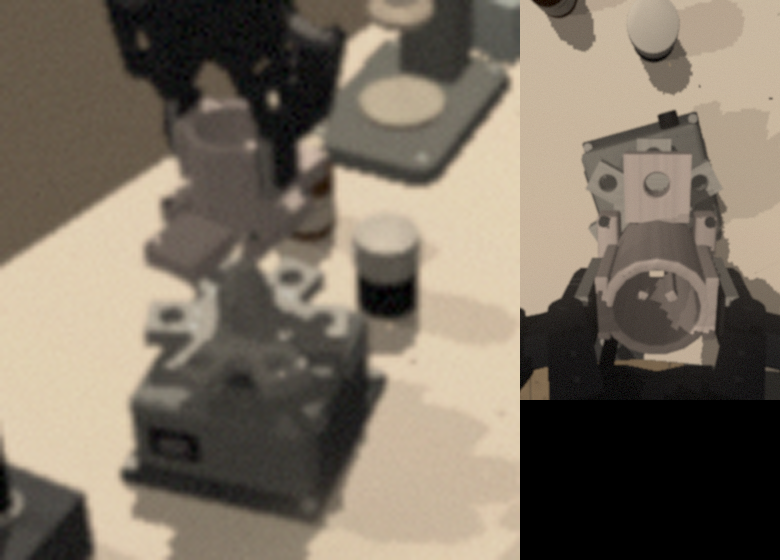

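The carrier is above the stub and in line with it. In the wrist view the flange holes are at (228,183) and (320,182), and the lug hole is at (276,182).

```bash
python3 - <<'E'
from fit import *
import pickle
c=pickle.load(open('w4.pkl','rb'))
print(holes(c,((228,183),(320,182))))
h=onz(c,276,182,186-27+14);print(h, h[:2]-42*np.array([np.cos(np.radians(6.5)),np.sin(np.radians(6.5))]))
E
```

```text
(array([601.28922019, 289.38552773]), np.float64(37.054474213324), array([[ 0.67605923, -5.4632448 ],
       [-0.67605923,  5.4632448 ]]))
[620.91180591 289.94139718 173.        ] [579.18178797 285.1868622 ]
```

>>> play_rows([
  [1, 1.8, -8, 0, -0.003, 0, -1],
  [0, 0, -10, 0, 0, 0, -1],
  [0, 0, -10, 0, 0, 0, -1],
  [0, 0, -5, 0, 0, 0, -1],
  [0, 0, 0, 0, 0, 0, -1],
])

```text
time_s: 6.62
eef_pos: [577.0, 286.7, 149.4]
ee_rot: [0.0, 0.998, 0.056, -0.0]
force: [0.2, 0.8, -5.0]
grip_width: 0.574
```

```bash
python3 st.py
```

```text
6.6167 pos [577.  286.7 149.4] yaw 6.46 fix tilt [ 0.0009 -0.0003  0.    ] F [ 0.2  0.8 -5. ] T [-0.01  0.01  0.01] g 0.574 j6 1.74
```

>>> play_rows([
  [1.3, 0.3, -4, 0, 0, 0, -1],
  [0, 0, -4, 0, 0, 0, -1],
  [0, 0, -3, 0, 0, 0, -1],
  [0, 0, 0, 0, 0, 0, -1],
])

```text
time_s: 6.95
eef_pos: [578.3, 287.0, 136.7]
ee_rot: [0.001, 0.998, 0.056, -0.001]
force: [0.3, 0.0, -5.0]
grip_width: 0.577
```

```bash
python3 st.py
```

```text
6.95 pos [578.3 287.  136.7] yaw 6.46 fix tilt [ 0.0012 -0.0012  0.    ] F [ 0.3  0.  -5. ] T [ 0.05 -0.06  0.02] g 0.577 j6 1.74
```

>>> play_rows([
  [0, 0, -2, 0, 0, 0, -1],
  [0, 0, -2, 0, 0, 0, -1],
  [0, 0, 0, 0, 0, 0, -1],
])

```text
time_s: 7.2
eef_pos: [578.8, 287.2, 132.8]
ee_rot: [0.0, 0.998, 0.056, 0.0]
force: [-0.1, 0.4, -5.2]
grip_width: 0.576
```

```bash
python3 st.py
```

```text
7.2 pos [578.8 287.2 132.8] yaw 6.46 fix tilt [0.0007 0.0003 0.    ] F [-0.1  0.4 -5.2] T [ 0.06 -0.11  0.02] g 0.576 j6 1.74
```

>>> play_rows([
  [0, 0, -2, 0, 0, 0, -1],
  [0, 0, -2, 0, 0, 0, -1],
  [0, 0, 0, 0, 0, 0, -1],
])

```text
time_s: 7.45
eef_pos: [578.9, 287.2, 128.9]
ee_rot: [0.0, 0.998, 0.056, 0.001]
force: [0.3, 0.7, -6.0]
grip_width: 0.578
```

```bash
python3 st.py
```

```text
7.45 pos [578.9 287.2 128.9] yaw 6.46 fix tilt [0.0005 0.0011 0.    ] F [ 0.3  0.7 -6. ] T [ 0.   -0.    0.03] g 0.578 j6 1.74
```

>>> play_rows([
  [0, 0, -3, 0, 0, 0, -1],
  [0, 0, -3, 0, 0, 0, -1],
  [0, 0, -3, 0, 0, 0, -1],
  [0, 0, 0, 0, 0, 0, -1],
])

```text
time_s: 7.78
eef_pos: [578.9, 287.2, 118.9]
ee_rot: [0.0, 0.998, 0.056, 0.001]
force: [1.0, 0.5, -5.3]
grip_width: 0.573
```

```bash
python3 st.py
```

```text
7.7833 pos [578.9 287.2 118.9] yaw 6.46 fix tilt [0.0004 0.0012 0.    ] F [ 1.   0.5 -5.3] T [ 0.07 -0.07 -0.02] g 0.573 j6 1.74
```

Meshed. Another 5 mm to home.

>>> play_rows([
  [0, 0, -2, 0, 0, 0, -1],
  [0, 0, -2, 0, 0, 0, -1],
  [0, 0, 0, 0, 0, 0, -1],
])

```text
time_s: 8.03
eef_pos: [579.0, 287.2, 114.4]
ee_rot: [0.0, 0.998, 0.056, 0.001]
force: [0.5, 0.9, -5.5]
grip_width: 0.575
```

```bash
python3 st.py
```

```text
8.0333 pos [579.  287.2 114.4] yaw 6.46 fix tilt [0.0004 0.0013 0.    ] F [ 0.5  0.9 -5.5] T [ 0.06 -0.13 -0.01] g 0.575 j6 1.74
```

>>> play_rows([
  [0, 0, -1, 0, 0, 0, -1],
  [0, 0, 0, 0, 0, 0, -1],
])

```text
time_s: 8.2
eef_pos: [579.2, 287.3, 114.5]
ee_rot: [0.0, 0.998, 0.056, 0.001]
force: [0.2, 0.1, -4.7]
grip_width: 0.571
```

```bash
python3 st.py
```

```text
8.2 pos [579.2 287.3 114.5] yaw 6.45 fix tilt [0.0002 0.0023 0.    ] F [ 0.2  0.1 -4.7] T [-0.06  0.04  0.01] g 0.571 j6 1.74
```

>>> play_rows([
  [0, 0, -1.5, 0, 0, 0, -1],
  [0, 0, -1, 0, 0, 0, -1],
])

```text
time_s: 8.37
eef_pos: [579.5, 287.4, 114.2]
ee_rot: [-0.0, 0.998, 0.056, 0.002]
force: [-4.2, -1.9, 4.5]
grip_width: 0.573
```

```bash
python3 st.py
```

```text
8.3667 pos [579.5 287.4 114.2] yaw 6.46 fix tilt [-0.0002  0.0039  0.    ] F [-4.2 -1.9  4.5] T [-0.19  1.03  0.03] g 0.573 j6 1.74
```

>>> play_rows([
  [0, 0, 0, 0, 0, 0, 0.3],
  [0, 0, 0, 0, 0, 0, 0.6],
  [0, 0, 0, 0, 0, 0, 1],
  [0, 0, 0, 0, 0, 0, 1],
  [0, 0, 0, 0, 0, 0, 1],
])

```text
time_s: 8.78
eef_pos: [580.9, 287.7, 115.7]
ee_rot: [-0.001, 0.998, 0.056, 0.004]
force: [0.0, -0.0, -0.4]
grip_width: 1.001
```

>>> play_rows([
  [0, 0, 10, 0, 0, 0, 1],
  [0, 0, 25, 0, 0, 0, 1],
  [0, 0, 30, 0, 0, 0, 1],
  [0, 0, 30, 0, 0, 0, 1],
  [-20, 0, 20, 0, 0, 0, 1],
])

```text
time_s: 9.2
eef_pos: [559.8, 286.3, 231.5]
ee_rot: [0.001, 0.998, 0.056, -0.0]
force: [1.1, 0.1, -0.8]
grip_width: 0.995
```

>>> play_rows([
  [-30, 0, 0, 0, 0, 0, 1],
  [-20, 0, 0, 0, 0, 0, 1],
  [0, 0, 0, 0, 0, 0, 1],
  [0, 0, 0, 0, 0, 0, 1],
])

```text
time_s: 9.53
eef_pos: [508.0, 287.0, 241.5]
ee_rot: [-0.001, 0.998, 0.056, 0.007]
force: [0.2, -0.5, -0.7]
grip_width: 1.002
```

```bash
python3 st.py;  python3 - <<'E'
from h import *
import pickle
c=cap('wrist','w5.png');pickle.dump(c,open('w5.pkl','wb'))
E
```

```text
9.5333 pos [508.  287.  241.5] yaw 6.4 fix tilt [-0.0033  0.0134  0.    ] F [ 0.2 -0.5 -0.7] T [ 0.02 -0.03 -0.  ] g 1.002 j6 1.77
```

View pics/w5.png

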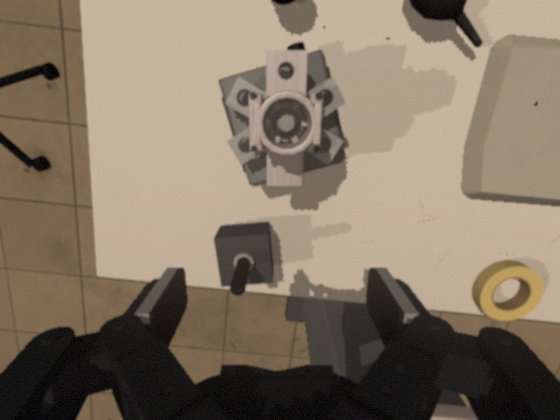

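The wrist view shows the carrier seated: its ring is at (287,121) and its lug hole at (286,70). The pin's collar is at (243,262) and the handle's end at about (238,287).

```bash
python3 - <<'E'
from fit import *
import pickle
c=pickle.load(open('w5.pkl','rb'))
g=cv2.cvtColor(c['img'],cv2.COLOR_BGR2GRAY)
print('hole',onz(c,286,70,100),'ring z147',onz(c,287,121.5,147),'fl holes',holes(c,((245,98),(330,98),(246,144),(330,144))))
h,a=onz(c,286,70,100),onz(c,287,121.5,147)
print(np.linalg.norm((h-a)[:2]),np.degrees(np.arctan2(*(h-a)[[1,0]])))
print('pin',onz(c,243,262,50),onz(c,238,287,111))
# ring diameter check -> height
cv2.imwrite('pics/x.png',np.hstack([cv2.resize(c['img'][30:200,215:355],None,fx=3,fy=3,interpolation=2),cv2.resize(c['img'][215:300,205:285],None,fx=4.7,fy=6,interpolation=2)]))
print(proj(c,(416,315,50)),proj(c,(416,315,111)))
E
```

```text
hole [621.72664315 291.44848906 100.        ] ring z147 [580.9374339  287.11198183 147.        ] fl holes (array([580.47217279, 284.44036208]), np.float64(6.668735780648754), array([[-0.68102436,  2.32616131],
       [-0.6035189 , -1.78414013],
       [ 0.46756247,  2.91777855],
       [ 0.81698079, -3.45979974]]))
41.019079540626336 6.068608477010445
pin [415.65425665 316.36238133  50.        ] [418.42889683 315.18715496 111.        ]
[244.17159142 261.85301183] [238.0030593  289.16877837]
```

View pics/x.png

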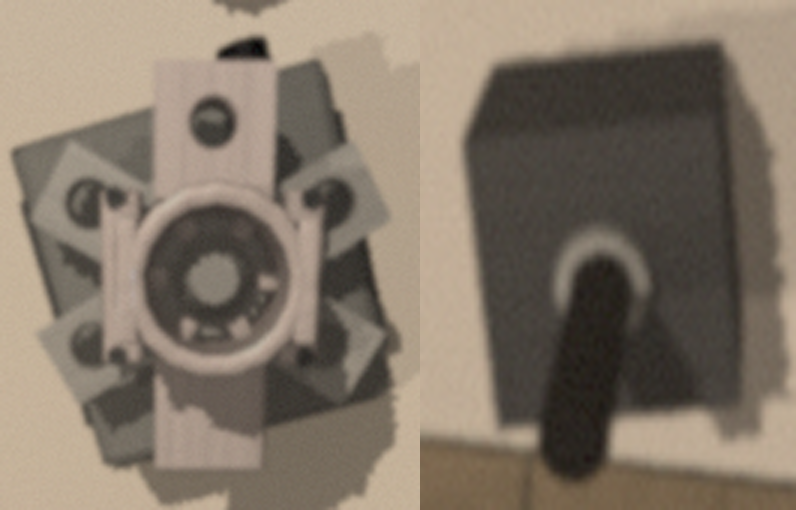

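>>> play_rows([
  [-20, 6, 0, -0.003, 0.013, 0, 1],
  [-25, 8, -15, 0, 0, 0, 1],
  [-25, 8, -25, 0, 0, 0, 1],
  [-15, 5, -25, 0, 0, 0, 1],
  [0, 0, -10, 0, 0, 0, 1],
])

```text
time_s: 10.0
eef_pos: [425.5, 314.3, 166.0]
ee_rot: [-0.001, 0.999, 0.054, 0.003]
force: [-0.1, -0.1, -0.1]
grip_width: 1.002
```

>>> play_rows([
  [0, 0, 0, 0, 0, 0, 1],
  [0, 0, 0, 0, 0, 0, 1],
])

```text
time_s: 10.17
eef_pos: [425.4, 314.2, 163.8]
ee_rot: [-0.0, 0.999, 0.054, 0.001]
force: [-0.1, -0.1, -0.0]
grip_width: 1.004
```

```bash
python3 st.py
```

```text
10.1667 pos [425.4 314.2 163.8] yaw 6.16 fix tilt [-0.0003  0.002   0.    ] F [-0.1 -0.1 -0. ] T [-0.01 -0.04  0.03] g 1.004 j6 1.88
```

>>> play_rows([
  [-9.5, 0.8, 0, 0, 0.002, 0.005, 1],
  [0, 0, -10, 0, 0, 0, 1],
  [0, 0, -15, 0, 0, 0, 1],
  [0, 0, -10, 0, 0, 0, 1],
  [0, 0, 0, 0, 0, 0, 1],
])

```text
time_s: 10.58
eef_pos: [418.8, 315.2, 129.2]
ee_rot: [-0.001, 0.998, 0.055, 0.003]
force: [-0.6, -0.2, 0.2]
grip_width: 1.002
```

```bash
python3 st.py; python3 - <<'E'
from h import *
c=cap('wrist');cv2.imwrite('pics/y.png',c['img'])
p=sense()['eef_pos']
for q in((416,315,51),(416,315,111)):print(proj(c,q))
import pickle;pickle.dump(c,open('y.pkl','wb'))
g=cv2.cvtColor(c['img'],cv2.COLOR_BGR2GRAY)
_,m=cv2.threshold(g[150:420],28,255,cv2.THRESH_BINARY_INV)
# handle: row-wise dark run near centre
for v in range(200,420,15):
    u=np.where(g[v,230:330]<35)[0]; print(v,(u.min()+230,u.max()+230,len(u)) if len(u) else None,end=' ')
E
```

```text
10.5833 pos [418.8 315.2 129.2] yaw 6.34 fix tilt [-0.0027  0.0055  0.    ] F [-0.6 -0.2  0.2] T [-0.03  0.05 -0.  ] g 1.002 j6 1.88
[275.94089278 224.91581166]
[275.62141409 260.68686981]
200 None 215 None 230 (np.int64(266), np.int64(283), 12) 245 (np.int64(266), np.int64(285), 12) 260 (np.int64(283), np.int64(285), 3) 275 None 290 None 305 None 320 None 335 None 350 None 365 None 380 (np.int64(230), np.int64(329), 100) 395 (np.int64(230), np.int64(329), 100) 410 (np.int64(230), np.int64(329), 100)
```

>>> play_rows([
  [-3, 0, -10, -0.003, 0.006, 0, 1],
  [-1, 0, -15, 0, 0.002, 0, 1],
  [-1, 0, -12, 0, 0.001, 0, 1],
  [0, 0, -5, 0, 0, 0, 1],
  [0, 0, 0, 0, 0, 0, 1],
])

```text
time_s: 11.05
eef_pos: [415.0, 315.7, 87.2]
ee_rot: [-0.001, 0.998, 0.055, 0.0]
force: [-0.2, -0.1, -0.2]
grip_width: 0.998
```

```bash
python3 st.py
```

```text
11.05 pos [415.  315.7  87.2] yaw 6.31 fix tilt [-0.0013  0.0002  0.    ] F [-0.2 -0.1 -0.2] T [-0.05  0.02  0.04] g 0.998 j6 1.88
```

>>> play_rows([
  [1, -0.5, -4, -0.001, 0, 0.002, 1],
  [0, 0, 0, 0, 0, 0, 0.5],
  [0, 0, 0, 0, 0, 0, 0],
  [0, 0, 0, 0, 0, 0, -0.4],
  [0, 0, 0, 0, 0, 0, -1],
], grip_force=50)

```text
time_s: 11.47
eef_pos: [417.2, 315.6, 84.6]
ee_rot: [-0.001, 0.998, 0.056, 0.001]
force: [-0.4, -0.2, -1.1]
grip_width: 0.454
```

>>> play_rows([
  [0, 0, 0, 0, 0, 0, -1],
  [0, 0, 0, 0, 0, 0, -1],
  [0, 0, 0, 0, 0, 0, -1],
  [0, 0, 0, 0, 0, 0, -1],
])

```text
time_s: 11.8
eef_pos: [417.4, 315.7, 85.3]
ee_rot: [-0.001, 0.998, 0.056, 0.002]
force: [0.7, 0.3, -0.2]
grip_width: 0.166
```

```bash
python3 st.py
```

```text
11.8 pos [417.4 315.7  85.3] yaw 6.43 fix tilt [-0.0019  0.0041  0.    ] F [ 0.7  0.3 -0.2] T [0.04 0.03 0.04] g 0.166 j6 1.88
```

>>> play_rows([
  [0, 0, 10, 0, 0, 0, -1],
  [0, 0, 20, 0, 0, 0, -1],
  [0, 0, 30, 0, 0, 0, -1],
  [0, 0, 35, 0, 0, 0, -1],
  [0, 0, 35, 0, 0, 0, -1],
])

```text
time_s: 12.22
eef_pos: [413.2, 313.7, 215.3]
ee_rot: [0.002, 0.998, 0.056, -0.005]
force: [0.1, 0.3, -1.1]
grip_width: 0.171
```

>>> play_rows([
  [0, 0, 30, 0, 0, 0, -1],
  [20, -2, 10, 0, 0, 0, -1],
  [28, -3, 0, 0, 0, 0, -1],
  [28, -3, 0, 0, 0, 0, -1],
  [28, -3, 0, 0, 0, 0, -1],
])

```text
time_s: 12.63
eef_pos: [517.6, 304.3, 273.0]
ee_rot: [-0.002, 0.998, 0.059, 0.004]
force: [0.1, 1.2, -0.5]
grip_width: 0.17
```

```bash
python3 st.py
```

```text
12.6333 pos [517.6 304.3 273. ] yaw 6.73 fix tilt [-0.0037  0.0074  0.    ] F [ 0.1  1.2 -0.5] T [0.   0.02 0.01] g 0.17 j6 1.79
```

>>> play_rows([
  [28, -3, -5, -0.004, 0.007, -0.005, -1],
  [28, -4, -8, 0, 0, 0, -1],
  [24, -3, -8, 0, 0, 0, -1],
  [10, 0, -5, 0, 0, 0, -1],
  [0, 0, 0, 0, 0, 0, -1],
])

```text
time_s: 13.05
eef_pos: [614.8, 291.4, 248.9]
ee_rot: [0.0, 0.999, 0.055, 0.002]
force: [-0.0, -0.3, -1.7]
grip_width: 0.165
```

>>> play_rows([
  [0, 0, 0, 0, 0, 0, -1],
  [0, 0, 0, 0, 0, 0, -1],
])

```text
time_s: 13.22
eef_pos: [614.1, 291.2, 249.4]
ee_rot: [0.0, 0.999, 0.054, 0.001]
force: [-0.3, 0.1, -1.1]
grip_width: 0.169
```

```bash
python3 st.py
```

```text
13.2167 pos [614.1 291.2 249.4] yaw 6.24 fix tilt [0.0002 0.0022 0.    ] F [-0.3  0.1 -1.1] T [ 0.02 -0.03  0.05] g 0.169 j6 1.73
```

>>> play_rows([
  [9, 0.5, 0, 0, 0.002, 0.003, -1],
  [0, 0, -8, 0, 0, 0, -1],
  [0, 0, -12, 0, 0, 0, -1],
  [0, 0, -10, 0, 0, 0, -1],
  [0, 0, 0, 0, 0, 0, -1],
])

```text
time_s: 13.63
eef_pos: [619.3, 293.7, 222.0]
ee_rot: [-0.001, 0.998, 0.058, 0.002]
force: [0.5, -0.2, -1.2]
grip_width: 0.165
```

```bash
python3 st.py
```

```text
13.6333 pos [619.3 293.7 222. ] yaw 6.6 fix tilt [-0.0013  0.0041  0.    ] F [ 0.5 -0.2 -1.2] T [-0.02  0.04 -0.  ] g 0.165 j6 1.73
```

>>> play_rows([
  [4, -2, -6, -0.001, 0.004, 0, -1],
  [0, 0, -6, 0, 0, 0, -1],
  [0, 0, 0, 0, 0, 0, -1],
  [0, 0, 0, 0, 0, 0, -1],
])

```text
time_s: 13.97
eef_pos: [622.5, 292.0, 209.9]
ee_rot: [-0.0, 0.998, 0.058, 0.0]
force: [-0.2, 0.4, -1.3]
grip_width: 0.167
```

```bash
python3 st.py; python3 - <<'E'
from h import *
import pickle
D={n:cap(n) for n in('wrist','scene','side')};pickle.dump(D,open('w6.pkl','wb'))
p=sense()['eef_pos']
for n in D:print(n,proj(D[n],p-[1,0,75]),proj(D[n],(622,291.7,101)))
W=cv2.resize(D['wrist']['img'][100:380,180:370],None,fx=2.1,fy=2.1,interpolation=2)
S=cv2.resize(D['side']['img'][125:245,200:320],None,fx=3.3,fy=4.9,interpolation=2)
print(W.shape,S.shape)
cv2.imwrite('pics/z.png',np.hstack([W,S]))
E
```

```text
13.9667 pos [622.5 292.  209.9] yaw 6.65 fix tilt [-0.0004  0.0002  0.    ] F [-0.2  0.4 -1.3] T [-0.02 -0.03  0.01] g 0.167 j6 1.72
wrist [275.71500467 223.60577353] [276.22796592 209.4251015 ]
scene [235.5514775  161.64496937] [236.60669944 173.74472994]
side [267.22263472 160.10720516] [267.83210389 173.16010123]
(588, 399, 3) (588, 396, 3)
```

View pics/z.png

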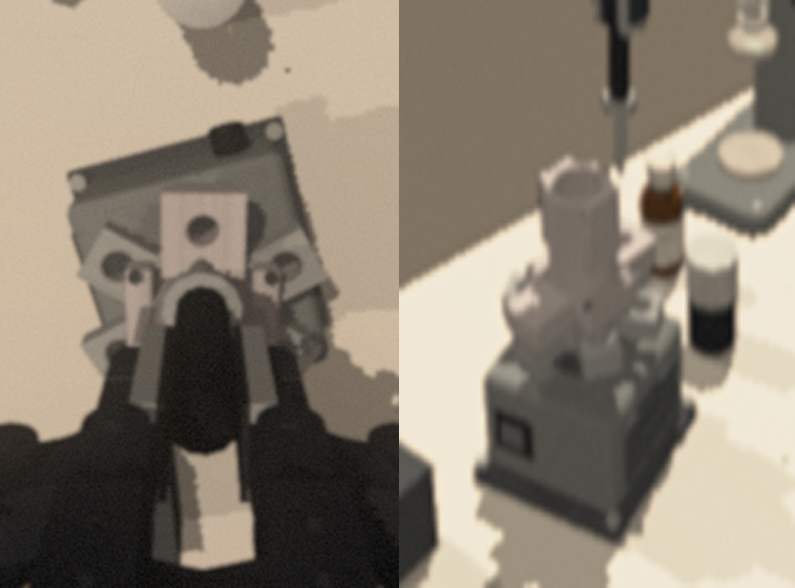

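The wrist crop shows the lug hole at (203,230), i.e. pixel (276.7,209.5), which agrees with the prediction. The pin's collar and point are in line with it. The collar's front edge is at about v=229.5.

```bash
python3 - <<'E'
from h import *
import pickle
D=pickle.load(open('w6.pkl','rb'));c=D['wrist'];t=sense()['eef_pos']
print(onz(c,276.7,209.5,101), 'front edge of collar',onz(c,276.5,229.5,t[2]-34.3)-[12,1.4,0], onz(c,276.5,229.5,t[2]-39.3)-[12,1.4,0])
# tip in side view: crop (618,165)
s=D['side'];print('side tip',200+(618-399)/3.3,125+165/4.9,'pred',proj(s,t-[1,0,75.3]),'collar',200+(619-399)/3.3,125+100/4.9,proj(s,t-[1,0,37]))
E
```

```text
[621.98019599 291.29595093 101.        ] front edge of collar [620.53776274 291.32136701 175.91581237] [618.63339305 291.09802334 170.91581237]
side tip 266.3636363636364 158.6734693877551 pred [267.22616083 160.22382922] collar 266.6666666666667 145.40816326530611 [266.7663982 145.0174757]
```

>>> play_rows([
  [1, 0, -8, 0, 0, 0, -1],
  [0, 0, -10, 0, 0, 0, -1],
  [0, 0, -6, 0, 0, 0, -1],
  [0, 0, 0, 0, 0, 0, -1],
])

```text
time_s: 14.45
eef_pos: [623.8, 292.1, 184.2]
ee_rot: [-0.0, 0.998, 0.058, 0.001]
force: [-0.1, -0.4, -1.3]
grip_width: 0.166
```

```bash
python3 st.py
```

```text
14.45 pos [623.8 292.1 184.2] yaw 6.65 fix tilt [-0.0008  0.0017  0.    ] F [-0.1 -0.4 -1.3] T [-0.01  0.04 -0.06] g 0.166 j6 1.72
```

>>> play_rows([
  [-0.5, -0.3, -4, -0.001, 0.002, 0, -1],
  [0, 0, -4, 0, 0, 0, -1],
  [0, 0, -4, 0, 0, 0, -1],
  [0, 0, 0, 0, 0, 0, -1],
])

```text
time_s: 14.78
eef_pos: [623.0, 291.7, 170.2]
ee_rot: [0.0, 0.998, 0.058, -0.001]
force: [0.5, 0.3, -1.0]
grip_width: 0.168
```

```bash
python3 st.py
```

```text
14.7833 pos [623.  291.7 170.2] yaw 6.65 fix tilt [ 0.0006 -0.0018  0.    ] F [ 0.5  0.3 -1. ] T [ 0.04  0.03 -0.02] g 0.168 j6 1.72
```

Tip at about 95, already inside the lug hole and free. Continue.

>>> play_rows([
  [0, 0, -3, 0, -0.001, 0, -1],
  [0, 0, -3, 0, 0, 0, -1],
  [0, 0, -3, 0, 0, 0, -1],
  [0, 0, 0, 0, 0, 0, -1],
])

```text
time_s: 15.12
eef_pos: [623.1, 291.7, 160.5]
ee_rot: [0.0, 0.998, 0.058, -0.0]
force: [0.2, -0.2, -1.3]
grip_width: 0.169
```

```bash
python3 st.py
```

```text
15.1167 pos [623.1 291.7 160.5] yaw 6.65 fix tilt [ 0.0004 -0.      0.    ] F [ 0.2 -0.2 -1.3] T [-0.01  0.01 -0.01] g 0.169 j6 1.72
```

>>> play_rows([
  [0, 0, -3, 0, 0, 0, -1],
  [0, 0, -3, 0, 0, 0, -1],
  [0, 0, -3, 0, 0, 0, -1],
  [0, 0, 0, 0, 0, 0, -1],
])

```text
time_s: 15.45
eef_pos: [623.2, 291.7, 150.8]
ee_rot: [0.0, 0.998, 0.058, 0.0]
force: [0.1, -0.1, -2.1]
grip_width: 0.164
```

```bash
python3 st.py
```

```text
15.45 pos [623.2 291.7 150.8] yaw 6.65 fix tilt [0.0003 0.0004 0.    ] F [ 0.1 -0.1 -2.1] T [-0.06  0.01  0.05] g 0.164 j6 1.72
```

Down to about 140.5 next.

>>> play_rows([
  [0, 0, -3, 0, 0, 0, -1],
  [0, 0, -3, 0, 0, 0, -1],
  [0, 0, -2, 0, 0, 0, -1],
  [0, 0, 0, 0, 0, 0, -1],
])

```text
time_s: 15.78
eef_pos: [623.2, 291.7, 141.9]
ee_rot: [0.0, 0.998, 0.058, 0.0]
force: [-0.3, -0.3, -1.4]
grip_width: 0.168
```

```bash
python3 st.py
```

```text
15.7833 pos [623.2 291.7 141.9] yaw 6.65 fix tilt [0.0003 0.0004 0.    ] F [-0.3 -0.3 -1.4] T [0.01 0.04 0.05] g 0.168 j6 1.72
```

>>> play_rows([
  [0, 0, -1, 0, 0, 0, -1],
  [0, 0, -1, 0, 0, 0, -1],
])

```text
time_s: 15.95
eef_pos: [623.3, 291.8, 140.1]
ee_rot: [0.0, 0.998, 0.058, 0.0]
force: [-1.6, -0.6, 5.2]
grip_width: 0.172
```

```bash
python3 st.py
```

```text
15.95 pos [623.3 291.8 140.1] yaw 6.65 fix tilt [0.0001 0.0009 0.    ] F [-1.6 -0.6  5.2] T [-0.08  0.28  0.04] g 0.172 j6 1.72
```

>>> play_rows([
  [0, 0, 0, 0, 0, 0, -0.4],
  [0, 0, 0, 0, 0, 0, 0],
  [0, 0, 0, 0, 0, 0, 0.4],
  [0, 0, 0, 0, 0, 0, 0.4],
  [0, 0, 0, 0, 0, 0, 0.4],
])

```text
time_s: 16.37
eef_pos: [623.7, 291.9, 141.0]
ee_rot: [-0.0, 0.998, 0.058, 0.001]
force: [-0.0, 0.0, -0.3]
grip_width: 0.699
```

>>> play_rows([
  [0, 0, 8, 0, 0, 0, 0.4],
  [0, 0, 20, 0, 0, 0, 0.4],
  [0, 0, 25, 0, 0, 0, 0.4],
  [0, 0, 25, 0, 0, 0, 0.4],
  [0, 0, 20, 0, 0, 0, 0.4],
])

```text
time_s: 16.78
eef_pos: [621.4, 291.2, 239.4]
ee_rot: [0.001, 0.998, 0.058, -0.003]
force: [-0.3, 0.5, 0.9]
grip_width: 0.696
```

>>> play_rows([
  [-30, 0, 5, 0, 0, 0, 0.4],
  [-30, 0, 0, 0, 0, 0, 0.4],
  [-30, 0, 0, 0, 0, 0, 0.4],
  [0, 0, 0, 0, 0, 0, 0.4],
  [0, 0, 0, 0, 0, 0, 0.4],
])

```text
time_s: 17.2
eef_pos: [530.0, 291.0, 253.4]
ee_rot: [-0.001, 0.998, 0.057, 0.003]
force: [0.3, 0.4, -0.2]
grip_width: 0.698
```

```bash
python3 st.py; python3 - <<'E'
from h import *
import pickle
D={n:cap(n) for n in('wrist','scene','side')};pickle.dump(D,open('w7.pkl','wb'))
for n in D:print(n,[proj(D[n],(622,291.7,z)).round(1) for z in(101,106,166)])
W=cv2.resize(D['wrist']['img'][0:280,180:370],None,fx=2.1,fy=2.1,interpolation=2)
S=cv2.resize(D['scene']['img'][115:245,175:295],None,fx=3.3,fy=588/130,interpolation=2)
cv2.imwrite('pics/f.png',np.hstack([W,S[:588]]))
E
```

```text
17.2 pos [530.  291.  253.4] yaw 6.58 fix tilt [-0.0017  0.0065  0.    ] F [ 0.3  0.4 -0.2] T [-0.01 -0.03 -0.01] g 0.698 j6 1.76
wrist [array([287. ,  97.3]), array([287.2,  97. ]), array([290.1,  92.3])]
scene [array([236.6, 173.7]), array([236.5, 172. ]), array([235. , 150.3])]
side [array([267.8, 173.2]), array([267.8, 171.3]), array([267.1, 147.9])]
```

View pics/f.png

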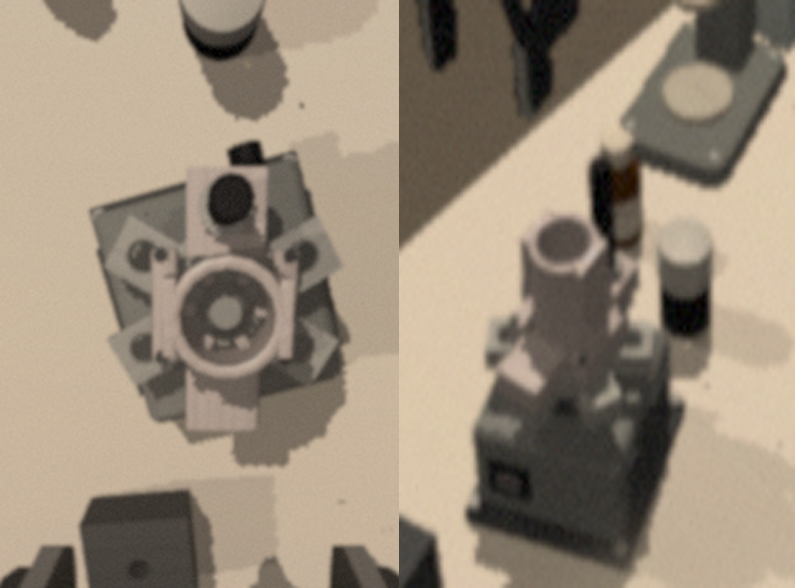

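The pin stands upright in the lug. Its handle top is at scene pixel (236,150) where (235,150) was predicted, and at wrist pixel (290,95) where (290,92) was predicted. The carrier sits flat on the flange, so I'm handing in.

```bash
python3 -c "
from rig import ctrl
print(ctrl.finish_job())"
```

```text
the job is handed in; nothing more can be done
None
```

The carrier is on the stub and the pin is in through the lug. I handed the job in at about 17 s of the 72 s allowed.

- **Carrier:** I lined it up with the flange arms (about 6.5°), and it slid past the height where unmeshed splines would stop it with almost no force. It stopped at the fully-home height, where a light press of about 10 N moved it no further.
- **Pin:** It went down through the lug and flange freely until the collar touched the lug with about 6 N at the expected height. I then let go and backed away.
- **Last checks:** In the final scene and wrist views the pin stood upright, with its handle top within about 3 px of where a fully inserted pin should be. The gripper was open and clear, with no force on it. I never went near the blower, tape roll or objective case, but I did not measure their positions again.
- **Disagreements:** Position estimates from different views differed by 1–3 mm, and the first rough stub position was about 10 mm off. None of this affected the fit. One two-hole fit of the flange gave a wrong result, so I discarded it.

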